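# Balance a jar of etching ground with ring weights and the trim poise

## Task

A jar of etching ground is holding its side of the two-pan balance down. Thread brass ring weights, one at a time, down over the spindle of the empty pan, setting each one down gently (no dropping, no hard pressing on the pan or spindle) until the jar is nearly balanced, then slide the orange poise along the beam until the released beam floats level. Use as many rings as it takes, leave the spare ones on the bench, the jar on its pan and the other things undisturbed.

Things in the scene. Friction and masses are not known exactly. Their poses are not given: they have to be found in the camera images.
- beam (a joint): tilt of the balance's steel beam, rad: 0 level, negative = jar side low, positive = ring side low; stops at -0.15 and +0.15. It starts on the jar-side stop. Between the stops it floats, settles in about 1 s, and its tilt is proportional to the imbalance: one ring more = about +0.23 rad (as far as the stops allow), 1 mm of poise towards the ring pan = about +0.0036 rad.
- poise (a joint): position of the orange poise along the beam, m: 0 at the pivot, positive towards the ring pan, ends at -0.04 and +0.04. It starts anywhere between -0.03 and 0.03, stays where it is left and slides with about 1 N of friction.
- poise_grip (a point): centre of the grip of the orange poise, a block on top of the beam: 16 mm thick across the beam, 24 mm along it, 40 mm high. This point is 30 mm above the beam's centre line, 17 mm below the block's top. Pinch it from above across the beam, a bar 12 mm wide and 14 mm high. x axis across the beam, y along it towards the jar (tilts with the beam).
- scale: the balance's fixed stand, green base 110 x 230 x 18 mm, origin under its centre; y along the beam towards the jar, x across it. Beam pivot 115 mm above the origin; the pans ride on pivots 130 mm either side and stay horizontal (parallel-link balance). A red pointer hangs on the +x side before a white card; at the card's black centre line = level.
- ring_pan: the empty pan that takes the ring weights, at the stand's -y end: a flat aluminium disc 76 mm across, upper face 24 mm above this origin (its pivot on the beam). It rises and sinks with the beam, up to 19 mm either way from level, always horizontal, and yields softly (up to 3 N) until the beam meets a stop. Delicate: more than 12 N on pan or spindle damages it.
- ring_seat (a point): centre of the ring pan's upper face. An upright steel spindle, 12 mm in diameter, 55 mm high from the pan's face, blunt (0.7 mm chamfer), stands clamped in a slot that runs across the beam from near this point to the far (stand's +x) side. Where in the slot is not measured: its axis is 3 to 19 mm from this point towards +x, different each time. It must be found by feel or sight.
- jar_seat (a point): centre of the upper face of the other pan, a flat disc 84 mm across, on which the jar stands
- jar_center (a point): centre of the amber jar of etching ground, 52 mm in diameter, 75 mm high, standing loose on the other pan; do not move it off. z up along its axis. Its weight differs from case to case, roughly 1.2 to 2.5 rings.
- ring0_center (a point): centre (half-way up) of brass ring weight 0 of three identical ones: outside diameter 30 mm, bore 14 mm, height 22 mm, about 100 g; stands flat on the wooden block, bore upright. z along the bore.
- ring1_center (a point): centre (half-way up) of brass ring weight 1 of three identical ones: outside diameter 30 mm, bore 14 mm, height 22 mm, about 100 g; stands flat on the wooden block, bore upright. z along the bore.
- ring2_center (a point): centre (half-way up) of brass ring weight 2 of three identical ones: outside diameter 30 mm, bore 14 mm, height 22 mm, about 100 g; stands flat on the wooden block, bore upright. z along the bore.
- ring0: brass ring weight 0, origin at the centre of its underside
- ring1: brass ring weight 1, origin at the centre of its underside
- ring2: brass ring weight 2, origin at the centre of its underside
- block: fixed wooden block 60 x 220 x 20 mm on which the three rings stand in a row along its y axis, 75 mm apart; origin under its centre
- ink: bystander: blue ink tin, 48 mm across, 50 mm high; origin under its centre
- needle: bystander: etching needle with a wooden handle, 160 mm long, lying on the copper plate
- knife: bystander: ink knife (spatula) lying on the bench
- brush: bystander: brush lying on the bench
- cork: bystander: cork block 80 x 50 x 30 mm; origin under its centre
- mug: bystander: blue mug, 80 mm across, 90 mm high; origin under its centre
- varnish: bystander: green varnish bottle, 50 mm across, 110 mm high; origin under its centre

How it is judged:
By the outcome, as a careful person would: the job done as asked, in the order asked, and still so for the second after the job is handed in, with the robot touching nothing.
It also fails if it takes over 72 s, if anything falls off the work surface, if the arm or the gripper's body presses on something with over 40 N, if the wrist force passes 120 N, or if a joint passes its speed limit or range.

## Robot

A 6-joint arm with a two-finger parallel gripper is mounted at the origin on the work surface. World frame = base frame: x ahead of the robot, y to its left, z up, the work surface at z = 0. Lengths are in mm, angles in rad, forces in N, time in s.
With the tool pointing down it reaches from about 400 to 925 mm from the base axis. Payload 12.5 kg.
Tool frame: the origin (TCP) lies where the fingers leave the gripper's body, on its centre line; the fingertips stand 78 mm ahead of it and the grasp point (between the pads) lies 59 mm ahead of it; z points along the fingers, y is the direction in which the jaws open and shut (so a half turn about z gives the same grasp; the last joint's range is limited). The gripper opens to 95 mm and grips with 3 to 60 N. Pads are 20 mm wide; open, the fingers measure 119 mm over their backs; the gripper's body (75 mm by 180 mm) begins 59 mm behind the grasp point.
Start: joints at [-1.372, 0.491, 1.559, -0, 1.092, -0.106], TCP at [187.586, -596.196, 292.261] pointing down, gripper open.
Joint ranges: [-3.1, 3.1], [-0.84, 2.19], [0.05, 2.79], [-1.13, 4.28], [0.06, 2.93], [-2.69, 2.69]. Speed limits (rad/s): [2.22, 2.22, 2.79, 3.14, 3.14, 3.14].

## Interface

Orientations are given as [roll, pitch, yaw] about the fixed x, y, z axes, in that order (R = Rz(yaw) Ry(pitch) Rx(roll)).
In Python, from cell import env, viewer, ticket, search_frame gives the robot as it stands.
- The arm moves only by the shell command python3 -m inch 'ROWS'. ROWS is a JSON object of lists of equal length, an entry for each row: "hand": the opening, from 0 (shut) to 1 (fully open); "delta_pos": the shift along the tool's x, y, z in cm, a list of three; "turn": the turn about the tool's z in rad. A call has 1 to 20 rows; each row shifts and turns the commanded pose from where the row before left it, along the tool's axes as they then stand; what a row does not reach is not made up. A row lasts 1/10 s, in which the tool goes at most 50 mm and 8.59 degrees, less where a joint would pass 70% of its speed; a pose out of reach is approached as far as the arm can. A call is refused whole if a number of a shift passes 5 or a number of a turn 0.15, either way. A call with a gripper value outside its range is refused whole. The fingers move at their own pace and stop on an object; the grip force is fixed at half the most. Time passes only in rows, so rows that do not move let the fingers close. It gives the time, the measured TCP pose, the force and the opening at its end, in the units of the state.
- env.state(): the state, without advancing time (a new reading comes with each control period).
- viewer.read_camera(name): name is "scene" or "top"; returns (picture, depth): 400x640x3 uint8, blue, green, red; 400x640 float32, mm along the optical axis (not along the pixel's ray), 0 where there is no reading.
- viewer.get_calibration(name): a dict with "fx", "fy", "cx", "cy" (pixels), "k1" (the pictures are not rectified: a ray, as slopes to the right and down, at radius r is drawn at 1 + k1 r^2 times it, then the intrinsics apply), "T" (4x4, takes a point from camera to world coordinates). Camera axes: x right, y down, z forward; pixel columns grow to the right and rows downward; lengths in mm; the calibration is good to about 2 mm. A picture is of the moment at which its call begins. get_calibration takes no time and is no camera call.
- ticket.job_done(): hands the job in, once; it reports no verdict.
Trained networks look in the newest picture that a camera, given by its name, has taken for a name from the list of things; names that differ only in an ending like _2 or _b are one class to them, and where a whole thing is asked for, a point or a joint stands for the part that bears it (a point fixed in the world has none). Each returns a list of dicts, best first, with "p" (0 to 1); they miss things now and then, are a little off and sometimes report something else, mostly with a low value. They report only what shows in the picture. A call takes as long as a camera call.
- search_frame(camera, label): "centre" ([column, row] in pixels, amid what is visible of it).
The state is a dict: "t": time; "joints": joint angles; "qvel": joint speeds; "tau": joint torques, N m; "eef_pos": TCP position; "tcp_rot": TCP orientation; "ft_force": force on the tool from outside, world axes, zero at the start; "moment": the same for the moment, N m; "opening": opening from 0.0 (shut) to 1.0 (fully open).
Only numpy, scipy, OpenCV 4.12 (cv2) and the standard library are available. Lean on these libraries where they do the work, as an engineer would, in place of code of your own. Each camera call takes 0.05 s, during which the arm holds its last target.

## Working session

There is one attempt and no reset: what is moved stays moved. The work goes in short steps, Python scripts to look and compute and a shell command to move; the robot and the scene stay as the last step left them, time stands still between calls to the robot, and variables do not carry over. Pictures are saved under pics/ and viewed, and the job is handed in when it is done.

```bash
ls -la; mkdir -p pics; cat > h.py <<'E'
import numpy as np, cv2, json
from cell import env, viewer, ticket, search_frame
def ray(cam,u,v):
    c=viewer.get_calibration(cam)
    xd=(u-c["cx"])/c["fx"]; yd=(v-c["cy"])/c["fy"]
    x,y=xd,yd
    for _ in range(20):
        r2=x*x+y*y; x=xd/(1+c["k1"]*r2); y=yd/(1+c["k1"]*r2)
    return np.array([x,y,1.0]),np.array(c["T"])
def pix2w(cam,u,v,d):
    r,T=ray(cam,u,v); return (T@np.append(r*d,1))[:3]
def pix_at_z(cam,u,v,z):
    r,T=ray(cam,u,v); o=T[:3,3]; dd=T[:3,:3]@r; return o+dd*(z-o[2])/dd[2]
def proj(cam,P):
    c=viewer.get_calibration(cam); T=np.linalg.inv(np.array(c["T"]))
    p=(T@np.append(P,1))[:3]; x,y=p[0]/p[2],p[1]/p[2]; f=1+c["k1"]*(x*x+y*y)
    return np.array([c["fx"]*x*f+c["cx"],c["fy"]*y*f+c["cy"]])
def cloud(cam,depth):
    c=viewer.get_calibration(cam); h,w=depth.shape
    u,v=np.meshgrid(np.arange(w),np.arange(h))
    xd=(u-c["cx"])/c["fx"]; yd=(v-c["cy"])/c["fy"]; x,y=xd.copy(),yd.copy()
    for _ in range(20):
        r2=x*x+y*y; x=xd/(1+c["k1"]*r2); y=yd/(1+c["k1"]*r2)
    P=np.stack([x*depth,y*depth,depth],-1); T=np.array(c["T"])
    W=P@T[:3,:3].T+T[:3,3]; W[depth<=0]=np.nan; return W
E
python3 - <<'E'
from h import *
print(env.state())
for n in("scene","top"):
    p,d=viewer.read_camera(n); cv2.imwrite(f"pics/{n}0.png",p); np.save(f"{n}0.npy",d); np.save(f"{n}0p.npy",p)
    c=viewer.get_calibration(n); print(n,{k:np.round(v,3).tolist() for k,v in c.items()})
    for l in ["scale","ring_pan","ring0_center","poise_grip","jar_center","block"]:
        print(n,l,[(np.round(r["centre"],1).tolist(),round(r["p"],2)) for r in search_frame(n,l)][:4])
E
```

```text
total 12
drwxr-xr-x  3 agent agent 4096 Dec  6 13:42 .
drwxr-xr-x 23 root  root  4096 Dec  6 13:42 ..
drwxr-xr-x  2 agent agent 4096 Dec  6 13:42 pics
{'t': 0.0, 'joints': array([-1.37162083e+00,  4.91559732e-01,  1.55941968e+00, -4.37944946e-05,
        1.09169909e+00, -1.05613146e-01]), 'qvel': array([-1.81401673e-03, -6.90136757e-05, -2.72001383e-04,  1.89899146e-03,
        3.39132424e-04,  1.00085981e-03]), 'tau': array([ 2.40628091e-03, -6.12644219e+01, -2.58186275e+01,  6.93086162e-02,
        4.81946196e-02, -1.34072525e-04]), 'eef_pos': array([ 187.53477558, -596.04801027,  291.67184671]), 'tcp_rot': array([-3.14050876e+00, -7.58416730e-05,  3.04808812e-01]), 'ft_force': array([ 0.39713981,  0.17191372, -0.32056768]), 'moment': array([ 0.01821543, -0.01500537,  0.00668454]), 'opening': 0.9970815123015834}
scene {'fx': 448.555, 'fy': 448.555, 'cx': 321.082, 'cy': 193.401, 'k1': 0.008, 'T': [[0.285, 0.78, -0.558, 1291.174], [0.959, -0.227, 0.172, -229.099], [0.007, -0.584, -0.812, 1145.441], [0.0, 0.0, 0.0, 1.0]]}
scene scale [([349.3, 204.1], 0.78)]
scene ring_pan [([313.4, 196.2], 0.91)]
scene ring0_center []
scene poise_grip [([353.6, 187.5], 0.71)]
scene jar_center [([303.2, 176.8], 0.72), ([355.1, 188.1], 0.61), ([311.4, 196.6], 0.19)]
scene block [([274.4, 184.4], 0.61)]
top {'fx': 366.604, 'fy': 366.604, 'cx': 322.238, 'cy': 189.731, 'k1': -0.02, 'T': [[-0.011, -0.99, 0.142, 478.682], [-1.0, 0.007, -0.028, 14.265], [0.026, -0.142, -0.99, 1020.146], [0.0, 0.0, 0.0, 1.0]]}
top scale [([290.6, 195.4], 0.61)]
top ring_pan [([340.6, 187.8], 0.61)]
top ring0_center []
top poise_grip [([283.7, 187.7], 0.59), ([323.6, 188.9], 0.32)]
top jar_center [([233.0, 187.3], 0.88), ([355.8, 254.7], 0.43), ([387.2, 254.2], 0.39), ([456.4, 249.7], 0.25)]
top block [([355.6, 255.6], 0.72)]
```

View pics/scene0.png

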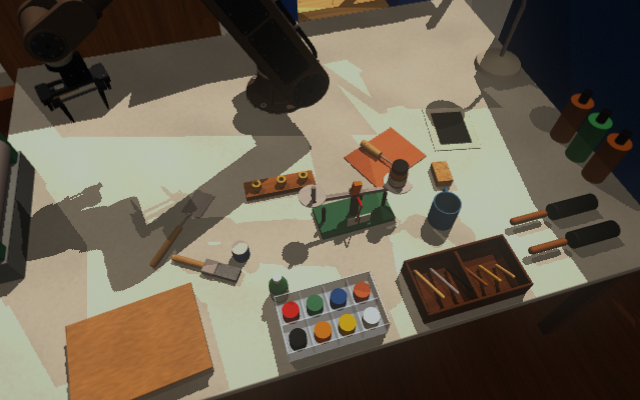

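View pics/top0.png

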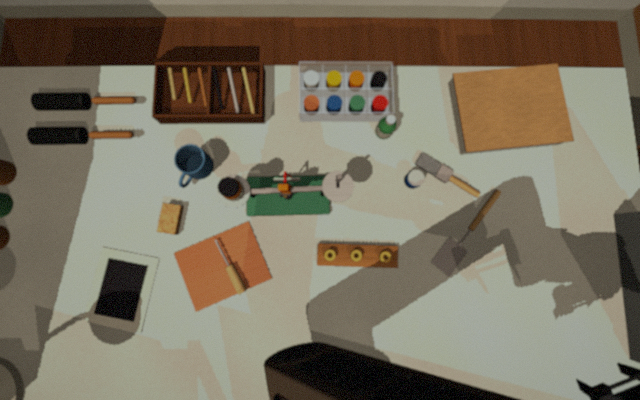

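```bash
python3 - <<'E'
from h import *
p=np.load("top0p.npy"); 
cv2.imwrite("pics/topc.png",cv2.resize(p[150:290,210:410],None,fx=4,fy=4,interpolation=cv2.INTER_CUBIC))
p=np.load("scene0p.npy"); 
cv2.imwrite("pics/scenec.png",cv2.resize(p[140:260,235:430],None,fx=4,fy=4,interpolation=cv2.INTER_CUBIC))
W=cloud("top",np.load("top0.npy"))
for r in (182,187,192,250,254,258):
  print(r,[np.round(W[r,c]).tolist() for c in range(324,360,4)])
E
```

```text
182 [[621.0, -14.0, 154.0], [620.0, -24.0, 160.0], [620.0, -33.0, 159.0], [620.0, -43.0, 161.0], [620.0, -52.0, 157.0], [620.0, -62.0, 161.0], [620.0, -71.0, 160.0], [620.0, -81.0, 161.0], [646.0, -110.0, 2.0]]
187 [[608.0, -14.0, 162.0], [609.0, -24.0, 157.0], [608.0, -33.0, 158.0], [609.0, -43.0, 157.0], [608.0, -52.0, 157.0], [608.0, -62.0, 157.0], [608.0, -71.0, 157.0], [608.0, -81.0, 160.0], [632.0, -110.0, -0.0]]
192 [[596.0, -14.0, 160.0], [596.0, -23.0, 159.0], [596.0, -33.0, 159.0], [596.0, -42.0, 160.0], [596.0, -52.0, 157.0], [596.0, -61.0, 158.0], [596.0, -71.0, 157.0], [596.0, -80.0, 158.0], [617.0, -109.0, 0.0]]
250 [[458.0, -16.0, 20.0], [458.0, -26.0, 43.0], [458.0, -37.0, 42.0], [457.0, -49.0, 19.0], [457.0, -60.0, 22.0], [457.0, -70.0, 21.0], [457.0, -81.0, 18.0], [457.0, -92.0, 20.0], [457.0, -100.0, 43.0]]
254 [[447.0, -16.0, 21.0], [447.0, -27.0, 20.0], [447.0, -38.0, 21.0], [447.0, -49.0, 21.0], [447.0, -59.0, 21.0], [446.0, -70.0, 20.0], [446.0, -81.0, 17.0], [447.0, -89.0, 44.0], [446.0, -102.0, 22.0]]
258 [[436.0, -16.0, 19.0], [437.0, -26.0, 42.0], [437.0, -37.0, 42.0], [436.0, -49.0, 19.0], [436.0, -59.0, 23.0], [436.0, -70.0, 23.0], [436.0, -81.0, 19.0], [436.0, -89.0, 42.0], [436.0, -100.0, 42.0]]
```

View pics/topc.png

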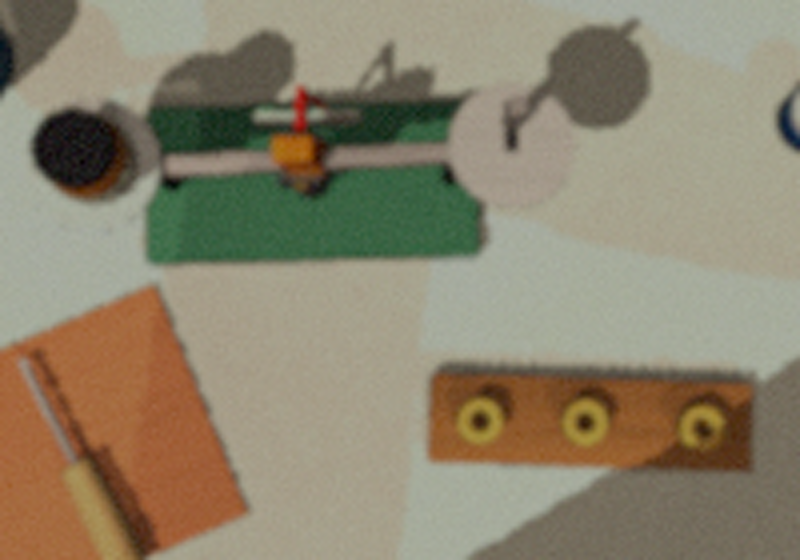

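View pics/scenec.png

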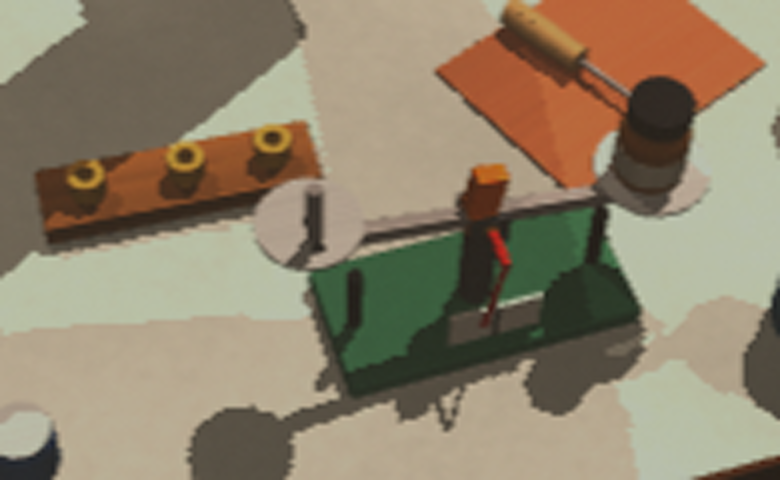

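```bash
python3 - <<'E'
from h import *
for n in("top","scene"):
    W=cloud(n,np.load(n+"0.npy")); p=np.load(n+"0p.npy")
    m=(abs(W[...,0]-608)<60)&(abs(W[...,1]+52)<60)
    pan=m&(W[...,2]>150)&(W[...,2]<168)&(W[...,1]<-15)
    v,u=np.nonzero(pan); q=W[pan]
    (cx,cy),r=cv2.minEnclosingCircle(q[:,:2].astype(np.float32)); print(n,"pan",cx,cy,r,len(q),np.median(q[:,2]),q.min(0),q.max(0))
    sp=m&(W[...,2]>172)&(W[...,1]<-20)
    v,u=np.nonzero(sp)
    for a,b in zip(v,u): print((b,a),np.round(W[a,b]).tolist(),p[a,b].tolist())
    rg=(W[...,2]>34)&(W[...,2]<52)&(abs(W[...,0]-447)<30)&(W[...,1]<0)&(W[...,1]>-130)
    nl,lab=cv2.connectedComponents(rg.astype(np.uint8))
    for i in range(1,nl):
        q=W[lab==i]
        if len(q)>8:
            c,r=cv2.minEnclosingCircle(q[:,:2].astype(np.float32)); print("ring",c,r,len(q),np.median(q,0))
E
```

```text
top pan 611.9402465820312 -46.783843994140625 37.84556198120117 716 158.52680414630385 [574.51667392 -83.47392213 153.81330044] [649.59882054 -16.10379211 163.97474305]
(np.int64(338), np.int64(174)) [629.0, -44.0, 214.0] [119, 131, 142]
(np.int64(339), np.int64(174)) [629.0, -46.0, 214.0] [113, 127, 140]
(np.int64(340), np.int64(174)) [630.0, -48.0, 213.0] [113, 122, 136]
(np.int64(337), np.int64(175)) [627.0, -42.0, 213.0] [106, 116, 129]
(np.int64(338), np.int64(175)) [627.0, -44.0, 212.0] [106, 120, 132]
(np.int64(339), np.int64(175)) [627.0, -46.0, 212.0] [108, 120, 134]
(np.int64(340), np.int64(175)) [627.0, -48.0, 214.0] [110, 121, 133]
(np.int64(341), np.int64(175)) [627.0, -51.0, 214.0] [98, 107, 119]
(np.int64(337), np.int64(176)) [625.0, -42.0, 213.0] [97, 108, 120]
(np.int64(338), np.int64(176)) [625.0, -44.0, 215.0] [106, 119, 130]
(np.int64(339), np.int64(176)) [625.0, -46.0, 214.0] [111, 123, 136]
(np.int64(340), np.int64(176)) [625.0, -48.0, 213.0] [107, 120, 132]
(np.int64(341), np.int64(176)) [625.0, -51.0, 213.0] [95, 105, 117]
(np.int64(337), np.int64(177)) [622.0
[... 4751 characters left out ...]
183.0] [45, 51, 58]
(np.int64(315), np.int64(196)) [630.0, -42.0, 178.0] [79, 90, 101]
(np.int64(312), np.int64(197)) [627.0, -50.0, 173.0] [44, 51, 57]
(np.int64(313), np.int64(197)) [632.0, -48.0, 178.0] [45, 53, 59]
(np.int64(314), np.int64(197)) [631.0, -45.0, 176.0] [44, 51, 57]
(np.int64(315), np.int64(197)) [631.0, -42.0, 175.0] [79, 91, 102]
(np.int64(313), np.int64(198)) [631.0, -48.0, 172.0] [45, 52, 59]
(np.int64(314), np.int64(198)) [632.0, -45.0, 173.0] [44, 51, 58]
ring (448.3078918457031, -28.583498001098633) 15.139681816101074 60 [449.94253337 -29.80613435  41.76123088]
ring (447.79510498046875, -99.3228530883789) 16.507028579711914 61 [448.6171938  -98.38600979  41.65056767]
```

```bash
python3 -m inch '{"hand":[1,1,1,1,1,1,1,1,1,1,1,1,1,1,1,0.6],"delta_pos":[[0,0,0],[0,0,0],[2,-4.35,0],[2,-4.35,0],[2,-4.35,0],[2,-4.35,0],[2,-4.35,0],[2,-4.35,0],[2,-4.35,0],[2,-4.35,0],[2,-4.35,0],[2,-4.35,0],[2,-4.35,0],[2,-4.35,0],[2,-4.35,0],[0,0,0]],"turn":[-0.15,-0.15,0,0,0,0,0,0,0,0,0,0,0,0,0,0]}'
```

```text
t: 2.3
eef_pos: [87.1, -8.2, 292.1]
tcp_rot: [3.138, -0.0, 0.613]
ft_force: [0.5, -0.0, -1.0]
opening: 0.957
```

```bash
python3 - <<'E'
from h import *
s=env.state(); print(s["joints"],s["eef_pos"],s["tcp_rot"],s["t"])
E
```

```text
[-9.47810530e-01 -5.25347251e-01  2.54734951e+00  1.18763487e-04
  1.11615390e+00  9.75204393e-03] [ 87.0588856   -8.19808007 292.10144057] [ 3.13815737e+00 -1.40384935e-04  6.13182023e-01] 2.3
```

```bash
python3 -m inch '{"hand":[0.6,0.6,0.6,0.6,0.6,0.6,0.6,0.6,0.6],"delta_pos":[[1.6,1.15,0],[1.6,1.15,0],[1.6,1.15,0],[2.5,1.7,0],[3.2,2.3,0],[0,0,0],[0,0,0],[0,0,0],[0,0,0]],"turn":[0,0,0,0,0,0.15,0.15,0.15,0.15]}'; python3 - <<'E'
from h import *
s=env.state(); print(s["joints"],s["eef_pos"],s["tcp_rot"],s["t"])
E
```

```text
t: 3.2
eef_pos: [212.1, -13.9, 292.3]
tcp_rot: [-3.141, 0.001, -0.002]
ft_force: [-0.1, -0.3, -0.1]
opening: 0.599
[-3.80263171e-01 -1.58444618e-01  2.40108209e+00 -1.65780442e-04
  8.99636588e-01  1.19291927e+00] [212.14578841 -13.85606094 292.33241162] [-3.14146185e+00  6.81212963e-04 -2.28292293e-03] 3.2
```

```bash
python3 -m inch '{"hand":[0.6,0.6,0.6,0.6,0.6,0.6,0.6,0.6,0.6,0.6,0.6],"delta_pos":[[4.7,0.32,0],[4.7,0.32,0],[4.7,0.32,0],[4.7,0.32,0],[4.7,0.32,0],[0,0,4],[0,0,4],[0,0,4],[0,0,4],[0,0,1.7],[0,0,0]],"turn":[0,0,0,0,0,0,0,0,0,0,0]}'; python3 - <<'E'
from h import *
p,d=viewer.read_camera("scene"); cv2.imwrite("pics/s1.png",cv2.resize(p[100:260,215:430],None,fx=3.5,fy=3.5,interpolation=cv2.INTER_CUBIC))
E
```

```text
t: 4.3
eef_pos: [446.1, -29.4, 112.8]
tcp_rot: [-3.141, 0.005, 0.003]
ft_force: [0.4, 0.4, -0.3]
opening: 0.602
```

View pics/s1.png

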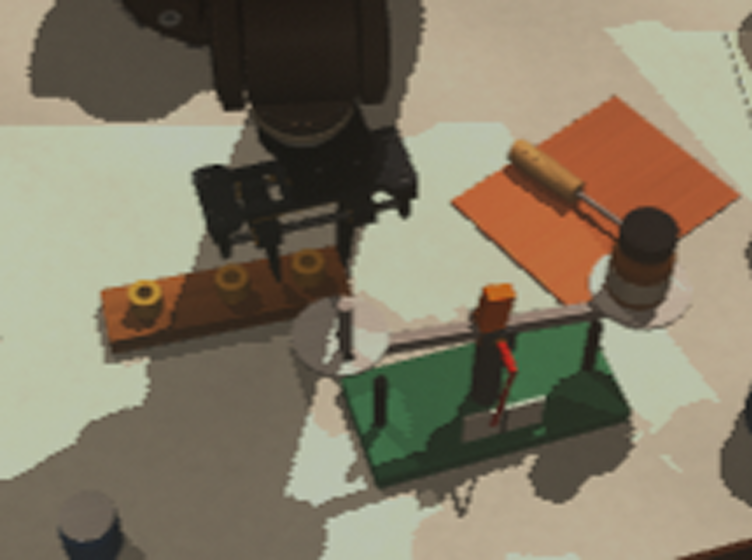

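```bash
python3 -m inch '{"hand":[0.6,0.6,0.6,0.6,0.6,0.6,0.6,0.6,0.6,0.6,0.6,0.2,0.2,0.2,0.2],"delta_pos":[[0,0,0],[0,0,0],[0,0,0],[0,0,0],[0,0,0],[0,0,0],[0,0,0],[0,0,0],[0,0,0.4],[0,0,0.4],[0,0,0.4],[0,0,0],[0,0,0],[0,0,0],[0,0,0]],"turn":[-0.15,-0.15,-0.15,-0.15,-0.15,-0.15,-0.15,-0.15,-0.15,-0.15,-0.07,0,0,0,0]}'; python3 - <<'E'
from h import *
s=env.state(); print(s["joints"],s["eef_pos"],s["tcp_rot"],s["t"])
E
```

```text
t: 5.85
eef_pos: [446.7, -27.7, 103.9]
tcp_rot: [3.141, 0.0, 1.574]
ft_force: [0.2, 0.2, 0.9]
opening: 0.32
[-2.09675556e-01  5.67692810e-01  2.15709062e+00 -2.01657236e-04
  4.16045297e-01 -2.12282853e-01] [446.66379788 -27.69208279 103.9296204 ] [3.14086308e+00 2.40759768e-04 1.57358796e+00] 5.85
```

```bash
python3 -m inch '{"hand":[0.6,0.6,0.6,0.6,0.6,0.6,0.6,0.6,0.6,0.6,0.6,0.6,0.6,0.2,0.2,0.2,0.2],"delta_pos":[[0,0,0],[0,0,0],[0,0,0],[0,0,0],[0,0,0],[0,0,0],[0,0,0],[0,0,0],[0,0,0],[0,0,0],[0,0,0.1],[0,0,0.1],[0,0,0],[0,0,0],[0,0,0],[0,0,0],[0,0,0]],"turn":[0,0,0.15,0.15,0.15,0.15,0.15,0.15,0.15,0.15,0.15,0.15,0.07,0,0,0,0]}'; python3 - <<'E'
from h import *
s=env.state(); print(s["joints"],s["eef_pos"],s["tcp_rot"],s["t"])
E
```

```text
t: 7.55
eef_pos: [446.5, -27.5, 101.6]
tcp_rot: [3.141, -0.0, 0.006]
ft_force: [-0.4, 0.0, 0.0]
opening: 0.324
[-2.09291151e-01  5.72631138e-01  2.15847184e+00 -2.51573789e-04
  4.10366238e-01  1.35583680e+00] [446.50465271 -27.48807094 101.57081332] [ 3.14146824e+00 -9.91688050e-05  5.89905730e-03] 7.55
```

```bash
python3 -m inch '{"hand":[0.2,0.2,0.2,0.2,0.2,0.2,0.2,0.2,0.2,0.2,0.2],"delta_pos":[[0,0,-2],[0,0,-4],[0,0,-4],[0,0,-4],[0,0,-4],[4.4,0.46,-4],[4.4,0.46,0],[4.5,0.46,0],[4.5,0.46,0],[0,0,0],[0,0,0]],"turn":[0,0,0,0,0,0,0,0,0,0,0]}'; python3 - <<'E'
from h import *
s=env.state(); print(s["eef_pos"],s["tcp_rot"],s["t"],s["ft_force"])
for n in("scene","top"):
    p,d=viewer.read_camera(n); np.save(n+"1p.npy",p); np.save(n+"1.npy",d)
    if n=="scene": cv2.imwrite("pics/s2.png",cv2.resize(p[140:230,260:390],None,fx=6,fy=6,interpolation=cv2.INTER_CUBIC))
print(env.state()["eef_pos"])
for n in("scene","top"):
    W=cloud(n,np.load(n+"1.npy"))
    T=np.array(viewer.get_calibration(n)["T"])
    p=np.load(n+"1p.npy")
    m=(abs(W[...,0]-625)<45)&(abs(W[...,1]+46)<60)&(W[...,2]>165)&(W[...,2]<290)
    v,u=np.nonzero(m)
    for a in sorted(set(v)): print(n,a,[(int(b),*np.round(W[a,b]).astype(int).tolist()) for b in u[v==a]][:14])
E
```

```text
t: 8.65
eef_pos: [617.4, -44.3, 313.9]
tcp_rot: [-3.141, 0.002, 0.005]
ft_force: [-0.0, -0.7, -1.0]
opening: 0.3
[617.38982353 -44.25402866 313.92043308] [-3.14129372e+00  2.07499604e-03  5.45232448e-03] 8.65 [-0.03584185 -0.69920664 -1.03432366]
[616.51248593 -44.13472148 314.86204454]
scene 161 [(318, 606, -27, 290)]
scene 165 [(318, 612, -29, 282)]
scene 166 [(318, 612, -29, 278), (319, 621, -29, 288), (320, 623, -27, 290)]
scene 167 [(318, 614, -29, 276), (319, 621, -29, 285)]
scene 168 [(318, 614, -29, 272), (319, 619, -28, 278), (320, 628, -28, 289), (321, 628, -26, 288), (322, 629, -23, 288), (323, 629, -21, 287), (324, 628, -18, 284)]
scene 169 [(318, 610, -28, 263), (319, 622, -29, 278), (320, 626, -28, 281), (321, 629, -26, 285), (322, 630, -24, 285), (323, 628, -21, 282)]
scene 170 [(318, 614, -29, 265), (319, 622, -29, 273), (320, 627, -28, 279), (321, 628, -26, 279), (322, 630, -24, 281), (323, 628, -21, 279)]
scene 171 [(308, 629, -59, 289), (311, 605, -45, 255), (312, 608, -43, 257), (313, 604, -40, 252), (314, 607, -38, 255), (315, 610, -36, 257), (318, 612, -29, 258)
[... 4504 characters left out ...]
, 201), (314, 632, -45, 201), (315, 631, -42, 197)]
scene 193 [(312, 627, -49, 191), (313, 630, -48, 194), (314, 633, -46, 197), (315, 632, -43, 195)]
scene 194 [(312, 630, -50, 190), (313, 632, -48, 192), (314, 632, -45, 191), (315, 630, -42, 188)]
scene 195 [(312, 626, -49, 180), (313, 631, -48, 186), (314, 632, -45, 187), (315, 629, -42, 181)]
scene 196 [(312, 629, -50, 179), (313, 631, -48, 181), (314, 632, -45, 182), (315, 634, -43, 184)]
scene 197 [(312, 626, -49, 172), (313, 631, -48, 178), (314, 632, -45, 178), (315, 630, -42, 174)]
scene 198 [(312, 627, -50, 168), (313, 630, -48, 172), (314, 632, -45, 172), (315, 629, -42, 168)]
scene 199 [(314, 633, -46, 171), (315, 631, -42, 166)]
```

View pics/s2.png

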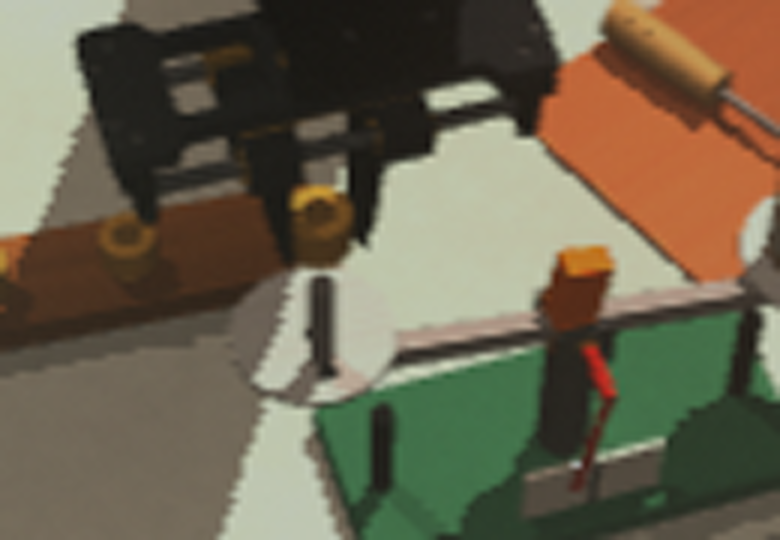

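```bash
python3 - <<'E'
from h import *
p=np.load("scene1p.npy").astype(int); p0=np.load("scene0p.npy").astype(int)
for r in (188,190,192,194,196): print(r,[p0[r,c].sum() for c in range(308,321)],[p[r,c].sum() for c in range(308,321)])
for r in (178,180,182,183): print(r,[(c,(p[r,c,2]-p[r,c,0])) for c in range(304,324)])
def cols(x,y,r,z):
    a=np.linspace(0,2*np.pi,181); q=np.array([proj("scene",[x+r*np.cos(t),y+r*np.sin(t),z]) for t in a]); return q[:,0].min(),q[:,0].max(),q[:,1].min(),q[:,1].max()
for z in(205,190,175): print("sp",z,np.round(cols(625.5,-45,6,z),2))
print("sptop",np.round(cols(625.5,-45,6,213.5),2))
for z in(254,243,233,232): print("ring",z,np.round(cols(617.4,-44.3,15,z),2))
pt=np.load("top0p.npy").astype(int)
for r in range(170,188): print(r,[pt[r,c].sum() for c in range(332,346)])
E
```

```text
188 [np.int64(479), np.int64(475), np.int64(434), np.int64(315), np.int64(259), np.int64(315), np.int64(287), np.int64(303), np.int64(422), np.int64(474), np.int64(480), np.int64(478), np.int64(478)] [np.int64(545), np.int64(555), np.int64(510), np.int64(350), np.int64(164), np.int64(170), np.int64(164), np.int64(297), np.int64(487), np.int64(552), np.int64(554), np.int64(554), np.int64(554)]
190 [np.int64(470), np.int64(474), np.int64(438), np.int64(301), np.int64(149), np.int64(153), np.int64(153), np.int64(267), np.int64(424), np.int64(476), np.int64(479), np.int64(478), np.int64(478)] [np.int64(551), np.int64(556), np.int64(515), np.int64(350), np.int64(143), np.int64(150), np.int64(148), np.int64(301), np.int64(493), np.int64(554), np.int64(553), np.int64(553), np.int64(552)]
192 [np.int64(476), np.int64(478), np.int64(439), np.int64(298), np.int64(151), np.int64(153), np.int64(153), np.int64(272), np.int64(426), np.int64(473), np.int64(476), np.int64(480), np.int64(480)] [np.int64(554), np.int64(556), np.int64(514), np.int64(350), np.int64(145), np.int64(149), np.int64(148), np
[... 6046 characters left out ...]
nt64(449), np.int64(452), np.int64(446), np.int64(446)]
185 [np.int64(448), np.int64(443), np.int64(447), np.int64(410), np.int64(289), np.int64(144), np.int64(171), np.int64(313), np.int64(424), np.int64(459), np.int64(453), np.int64(441), np.int64(448), np.int64(457)]
186 [np.int64(455), np.int64(450), np.int64(457), np.int64(402), np.int64(323), np.int64(196), np.int64(193), np.int64(327), np.int64(432), np.int64(454), np.int64(456), np.int64(453), np.int64(458), np.int64(458)]
187 [np.int64(449), np.int64(451), np.int64(444), np.int64(418), np.int64(360), np.int64(284), np.int64(311), np.int64(369), np.int64(429), np.int64(452), np.int64(451), np.int64(450), np.int64(446), np.int64(449)]
```

```bash
python3 - <<'E'
from h import *
s=env.state(); print(s["eef_pos"],s["tcp_rot"],s["t"],s["ft_force"])
E
```

```text
[616.51248593 -44.13472148 314.86204454] [-3.14146219e+00  1.12249170e-03  5.10233647e-03] 8.75 [-0.49224915  0.42142574 -1.06384359]
```

```bash
python3 -m inch '{"hand":[0.2,0.2,0.2,0.2],"delta_pos":[[0.9,0.09,0],[0,0,0.8],[0,0,0.8],[0,0,0]],"turn":[0,0,0,0]}'; python3 - <<'E'
from h import *
s=env.state(); print(s["eef_pos"],s["tcp_rot"],s["t"],s["ft_force"])
E
```

```text
t: 9.15
eef_pos: [625.8, -45.1, 297.5]
tcp_rot: [-3.141, 0.002, 0.005]
ft_force: [0.2, 0.3, -1.0]
opening: 0.297
[625.79847163 -45.08233862 297.54116929] [-3.14121345e+00  2.47325383e-03  4.77897984e-03] 9.15 [ 0.18113793  0.28875427 -0.99048419]
```

```bash
python3 -m inch '{"hand":[0.2,0.2,0.2],"delta_pos":[[0,0,0.2],[0,0,0.2],[0,0,0]],"turn":[0,0,0]}';python3 -m inch '{"hand":[0.2,0.2],"delta_pos":[[0,0,0.2],[0,0,0]],"turn":[0,0]}'; python3 - <<'E'
from h import *
p,d=viewer.read_camera("scene"); cv2.imwrite("pics/s3.png",cv2.resize(p[140:230,260:390],None,fx=6,fy=6,interpolation=cv2.INTER_CUBIC))
s=env.state(); print(s["eef_pos"],s["tcp_rot"],s["t"],s["ft_force"],s["moment"])
W=cloud("scene",d); m=(abs(W[...,0]-625)<40)&(W[...,1]<-50)&(W[...,1]>-84)&(W[...,2]<175)&(W[...,2]>120)
print(np.median(W[m][:,2]),m.sum())
E
```

```text
t: 9.45
eef_pos: [626.4, -45.2, 294.9]
tcp_rot: [3.142, 0.0, 0.005]
ft_force: [1.0, 0.3, -1.3]
opening: 0.299
t: 9.65
eef_pos: [626.4, -45.1, 292.9]
tcp_rot: [3.142, 0.0, 0.005]
ft_force: [-0.6, -0.4, -1.6]
opening: 0.302
[626.42995446 -45.13569747 293.04156391] [3.14152144e+00 5.20860037e-05 4.79668376e-03] 9.7 [ 0.5416449  -0.14970695 -0.76975617] [-0.01372997 -0.00981809 -0.04135293]
158.95859401474138 196
```

View pics/s3.png

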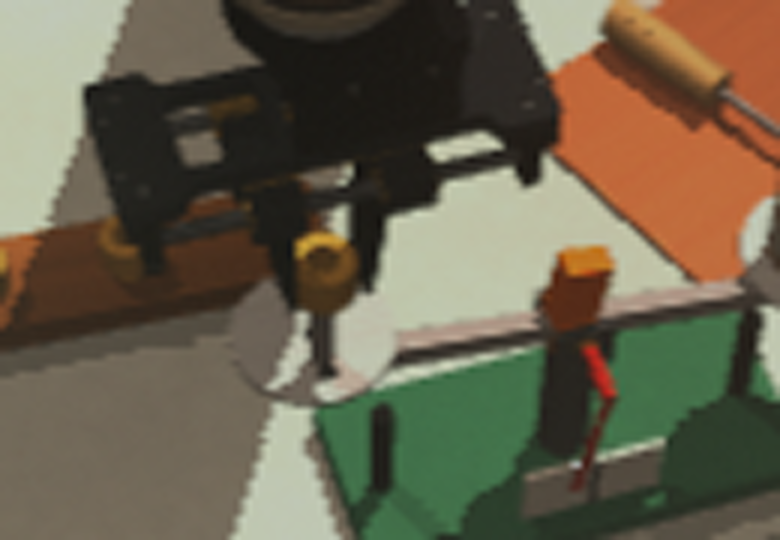

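```bash
python3 -m inch '{"hand":[0.2,0.2,0.2],"delta_pos":[[-0.05,0,0.1],[0,0,0.2],[0,0,0.2]],"turn":[0,0,0]}'; python3 - <<'E'
from h import *
p,d=viewer.read_camera("scene")
s=env.state(); print(s["eef_pos"],s["tcp_rot"],s["t"],s["ft_force"],s["moment"])
W=cloud("scene",d); m=(abs(W[...,0]-625)<40)&(W[...,1]<-50)&(W[...,1]>-84)&(W[...,2]<175)&(W[...,2]>120)
print(np.median(W[m][:,2]),m.sum())
E
```

```text
t: 10.0
eef_pos: [625.9, -45.1, 288.0]
tcp_rot: [3.141, -0.0, 0.005]
ft_force: [-0.3, 0.1, -0.6]
opening: 0.304
[625.83111668 -45.14964002 287.56230837] [-3.14154063e+00  5.15183661e-04  4.74948850e-03] 10.05 [ 0.01475144  0.17796717 -1.02267272] [0.00243111 0.06585268 0.00229233]
159.02938560692854 196
```

```bash
python3 -m inch '{"hand":[0.2,0.2,0.2,0.2,0.2],"delta_pos":[[0,0,0.7],[0,0,1],[0,0,1],[0,0,0.7],[0,0,0.3]],"turn":[0,0,0,0,0]}';  python3 -m inch '{"hand":[0.2,0.2,0.2],"delta_pos":[[0,0,0.4],[0,0,0.3],[0,0,0]],"turn":[0,0,0]}'; python3 - <<'E'
from h import *
p,d=viewer.read_camera("scene")
s=env.state(); print(s["eef_pos"],s["tcp_rot"],s["t"],s["ft_force"],s["moment"])
W=cloud("scene",d); m=(abs(W[...,0]-625)<40)&(W[...,1]<-50)&(W[...,1]>-84)&(W[...,2]<175)&(W[...,2]>120)
print(np.median(W[m][:,2]),m.sum())
E
```

```text
t: 10.55
eef_pos: [625.7, -45.1, 249.8]
tcp_rot: [-3.141, 0.001, 0.005]
ft_force: [0.8, -0.1, -1.6]
opening: 0.296
t: 10.85
eef_pos: [625.9, -45.2, 243.8]
tcp_rot: [3.142, 0.0, 0.005]
ft_force: [-0.3, 0.6, -1.2]
opening: 0.296
[625.97066656 -45.16151256 244.09559595] [ 3.14150209e+00 -3.57578575e-05  4.79845679e-03] 10.9 [-0.36301443 -0.2795587  -0.21346437] [0.07117313 0.00991136 0.02428457]
159.51489735873287 140
```

```bash
for i in 1; do python3 -m inch '{"hand":[0.2,0.2],"delta_pos":[[0,0,0.2],[0,0,0]],"turn":[0,0]}'; python3 -m inch '{"hand":[0.2],"delta_pos":[[0,0,0.1]],"turn":[0]}'; python3 -m inch '{"hand":[0.2],"delta_pos":[[0,0,0]],"turn":[0]}';python3 -m inch '{"hand":[0.2],"delta_pos":[[0,0,0.05]],"turn":[0]}'; python3 -m inch '{"hand":[0.2],"delta_pos":[[0,0,0]],"turn":[0]}'; done | grep -v tcp
```

```text
t: 11.1
eef_pos: [625.9, -45.2, 242.0]
ft_force: [0.3, 0.2, -2.1]
opening: 0.3
t: 11.2
eef_pos: [626.0, -45.2, 241.3]
ft_force: [0.7, -0.2, 0.3]
opening: 0.301
t: 11.3
eef_pos: [626.0, -45.2, 241.1]
ft_force: [-0.3, -0.4, -0.9]
opening: 0.297
t: 11.4
eef_pos: [626.0, -45.2, 240.7]
ft_force: [0.2, 0.3, 0.4]
opening: 0.301
t: 11.5
eef_pos: [626.0, -45.2, 240.6]
ft_force: [-0.6, 0.3, -0.5]
opening: 0.301
```

```bash
for i in 1; do python3 -m inch '{"hand":[0.2],"delta_pos":[[0,0,0.05]],"turn":[0]}'; python3 -m inch '{"hand":[0.2],"delta_pos":[[0,0,0]],"turn":[0]}';python3 -m inch '{"hand":[0.2],"delta_pos":[[0,0,0.05]],"turn":[0]}'; python3 -m inch '{"hand":[0.2],"delta_pos":[[0,0,0]],"turn":[0]}'; done | grep -v tcp; python3 - <<'E'
from h import *
p,d=viewer.read_camera("scene")
s=env.state(); print(s["eef_pos"],s["tcp_rot"],s["t"],s["ft_force"],s["moment"])
W=cloud("scene",d); m=(abs(W[...,0]-625)<40)&(W[...,1]<-50)&(W[...,1]>-84)&(W[...,2]<175)&(W[...,2]>120)
print(np.median(W[m][:,2]),m.sum())
E
```

```text
t: 11.6
eef_pos: [626.0, -45.2, 240.2]
ft_force: [0.1, -0.2, 0.5]
opening: 0.299
t: 11.7
eef_pos: [626.0, -45.2, 240.1]
ft_force: [0.7, -0.7, -0.4]
opening: 0.304
t: 11.8
eef_pos: [626.0, -45.2, 239.6]
ft_force: [0.3, -0.3, 0.1]
opening: 0.294
t: 11.9
eef_pos: [625.9, -45.2, 239.5]
ft_force: [-0.2, 0.0, -0.3]
opening: 0.298
[625.9601367  -45.15314139 239.59189345] [ 3.14151650e+00 -5.28899574e-05  4.80649358e-03] 11.95 [-0.46303784 -0.18635105 -0.52380925] [-0.03419822 -0.02342101 -0.0431236 ]
157.3412804313354 142
```

```bash
python3 - <<'E'
from h import *
p,d=viewer.read_camera("scene"); cv2.imwrite("pics/s4.png",cv2.resize(p[140:240,260:390],None,fx=6,fy=6,interpolation=cv2.INTER_CUBIC))
W=cloud("scene",d)
m=(abs(W[...,0]-612)<40)&(W[...,1]<-40)&(W[...,1]>-88)&(W[...,2]<175)&(W[...,2]>120); print(np.median(W[m][:,2]),m.sum(),np.percentile(W[m][:,2],[10,90]))
W0=cloud("scene",np.load("scene0.npy")); print(np.nanmedian(W0[m][:,2]-W[m][:,2]))
E
```

```text
157.9791912808837 175 [154.97474559 167.99763337]
0.4089172661039129
```

View pics/s4.png

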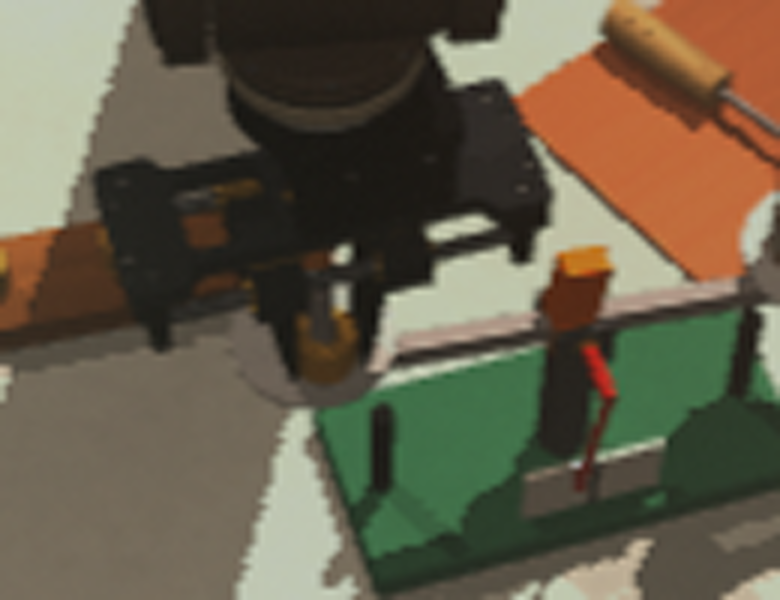

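```bash
for i in 1; do python3 -m inch '{"hand":[0.2],"delta_pos":[[0,0,0.05]],"turn":[0]}'; python3 -m inch '{"hand":[0.2],"delta_pos":[[0,0,0]],"turn":[0]}';python3 -m inch '{"hand":[0.2],"delta_pos":[[0,0,0]],"turn":[0]}';  done | grep -v tcp; python3 - <<'E'
from h import *
p,d=viewer.read_camera("scene")
W=cloud("scene",d)
m=(abs(W[...,0]-612)<40)&(W[...,1]<-40)&(W[...,1]>-88)&(W[...,2]<163)&(W[...,2]>130); print(np.median(W[m][:,2]),m.sum(),np.percentile(W[m][:,2],[10,90]))
W0=cloud("scene",np.load("scene0.npy")); print(np.nanmedian(W0[m][:,2]-W[m][:,2]))
E
```

```text
t: 12.1
eef_pos: [625.9, -45.2, 239.1]
ft_force: [0.0, -0.3, 0.7]
opening: 0.301
t: 12.2
eef_pos: [626.0, -45.2, 239.0]
ft_force: [0.3, -1.6, -0.1]
opening: 0.299
t: 12.3
eef_pos: [626.0, -45.2, 239.1]
ft_force: [0.6, -0.5, 0.2]
opening: 0.301
156.9518895031763 149 [154.51845913 160.0523755 ]
1.5126960094985407
```

```bash
python3 -m inch '{"hand":[0.4,0.5,0.5,0.5,0.5,0.5,0.5,0.5],"delta_pos":[[0,0,0],[0,0,0],[0,0,-0.5],[0,0,-2],[0,0,-3],[0,0,-4],[0,0,0],[0,0,0]],"turn":[0,0,0,0,0,0,0,0]}'; python3 - <<'E'
from h import *
p,d=viewer.read_camera("scene"); cv2.imwrite("pics/s5.png",cv2.resize(p[140:240,260:390],None,fx=6,fy=6,interpolation=cv2.INTER_CUBIC))
W=cloud("scene",d)
m=(abs(W[...,0]-612)<40)&(W[...,1]<-40)&(W[...,1]>-88)&(W[...,2]<163)&(W[...,2]>110); print(np.median(W[m][:,2]),m.sum(),np.percentile(W[m][:,2],[10,90]))
E
```

```text
t: 13.15
eef_pos: [625.9, -45.1, 335.1]
tcp_rot: [3.141, -0.002, 0.005]
ft_force: [-0.2, -0.8, -0.2]
opening: 0.501
143.88625734522515 268 [141.38970987 150.56084513]
```

View pics/s5.png

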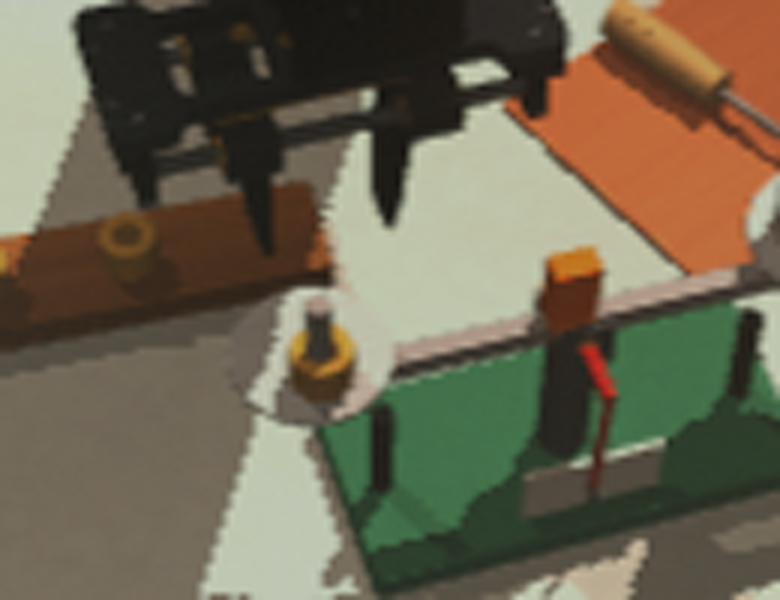

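```bash
python3 - <<'E'
from h import *
print(env.state()["t"])
for n in("scene","top"):
    p,d=viewer.read_camera(n); np.save(n+"2p.npy",p); np.save(n+"2.npy",d)
    W=cloud(n,d); P=p.astype(int)
    m=(P[...,2]-P[...,0]>50)&(abs(W[...,0]-612)<30)&(W[...,1]>20)&(W[...,1]<150)&(W[...,2]>115)
    v,u=np.nonzero(m); q=W[m]; print(n,m.sum(),np.round(q.min(0)),np.round(q.max(0)),np.round(np.median(q,0),1))
    t=m&(W[...,2]>156)
    for a in sorted(set(v)): print(a,[(int(b),*np.round(W[a,b]).astype(int).tolist()) for b in u[v==a]])
    g=(P[...,1]-P[...,2]>15)&(abs(W[...,2]-18)<5)&(abs(W[...,0]-600)<90)&(abs(W[...,1]-84)<140)
    q=W[g][:,:2].astype(np.float32); r=cv2.minAreaRect(q); print("base",r,len(q))
    m=(abs(W[...,0]-612)<50)&(W[...,1]<-20)&(W[...,1]>-88)&(W[...,2]<155)&(W[...,2]>110); print("pan",np.median(W[m][:,2]),cv2.minEnclosingCircle(W[m][:,:2].astype(np.float32)))
p=np.load("top2p.npy"); cv2.imwrite("pics/t2.png",cv2.resize(p[150:230,220:360],None,fx=5.5,fy=5.5,interpolation=cv2.INTER_CUBIC))
print(env.state()["t"])
E
```

```text
13.2
scene 121 [602.  66. 117.] [640.  92. 166.] [617.   78.1 153.1]
181 [(357, 602, 87, 160), (358, 604, 89, 162), (359, 603, 92, 161)]
182 [(353, 606, 73, 166), (354, 602, 78, 160), (355, 607, 78, 166), (356, 607, 82, 164), (357, 606, 85, 162), (358, 609, 87, 165), (359, 607, 90, 162)]
183 [(351, 603, 69, 160), (352, 608, 69, 166), (353, 605, 74, 161), (354, 606, 77, 160), (355, 607, 79, 161), (356, 609, 81, 163), (357, 608, 85, 160), (358, 610, 87, 162), (359, 611, 89, 162), (360, 610, 92, 160)]
184 [(351, 605, 68, 157), (352, 610, 69, 164), (353, 610, 72, 163), (354, 611, 75, 163), (355, 611, 77, 162), (356, 610, 81, 159), (357, 614, 82, 165), (358, 613, 85, 162), (359, 614, 88, 162), (360, 614, 91, 160)]
185 [(351, 606, 68, 154), (352, 609, 70, 158), (353, 613, 71, 163), (354, 613, 74, 162), (355, 612, 77, 159), (356, 618, 78, 166), (357, 617, 81, 164), (358, 619, 83, 166), (359, 617, 87, 162)]
186 [(351, 608, 68, 152), (352, 615, 68, 161), (353, 617, 69, 164), (354, 617, 73, 162), (355, 616, 76, 160), (356, 618, 78, 162), (357, 620, 80, 163), (358, 619, 84, 161), (359, 619, 87,
[... 4365 characters left out ...]
02, 76, 126), (288, 602, 74, 125), (289, 602, 71, 125), (290, 601, 69, 127), (291, 603, 67, 116)]
193 [(282, 600, 89, 124), (283, 599, 86, 127), (284, 599, 83, 126), (285, 599, 81, 126), (286, 599, 79, 125), (287, 599, 76, 128), (288, 599, 74, 126), (289, 599, 71, 126), (290, 599, 69, 127), (291, 599, 66, 125)]
194 [(286, 597, 78, 127), (287, 597, 76, 125), (288, 597, 74, 124)]
195 [(285, 595, 81, 122)]
196 [(284, 593, 84, 119), (285, 593, 81, 119), (286, 593, 79, 119)]
base ((605.8426513671875, 126.86065673828125), (135.0661163330078, 106.40630340576172), 88.85110473632812) 1260
pan nan ((0.0, 0.0), 0.0)
13.3
  return _methods._mean(a, axis=axis, dtype=dtype,
  ret = ret.dtype.type(ret / rcount)
```

View pics/t2.png

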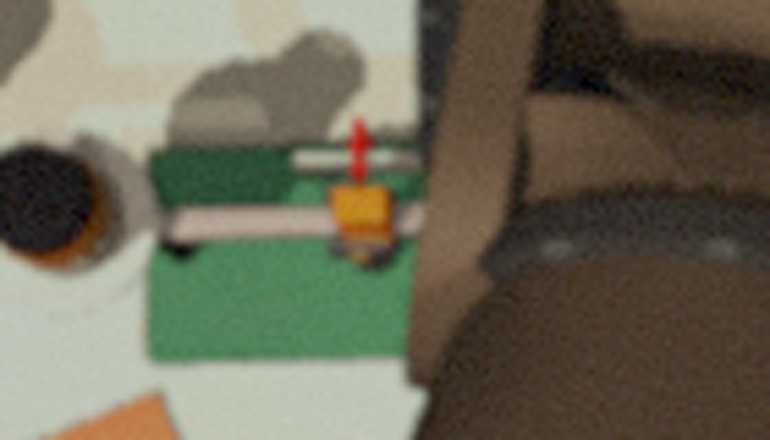

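```bash
python3 -m inch '{"hand":[0.4,0.4,0.4,0.4,0.4,0.4,0.4,0.4,0.4,0.4,0.4,0.4,0.4,0.4,0.4,0.4],"delta_pos":[[-0.52,-4.13,0],[-0.52,-4.13,0],[-0.52,-4.13,0],[0,0,0],[0,0,0],[0,0,0],[0,0,0],[0,0,0],[0,0,1],[0,0,1],[0,0,1],[0,0,1],[0,0,1],[0,0,1],[0,0,0],[0,0,0]],"turn":[0,0,0,-0.15,-0.15,-0.15,-0.15,-0.15,-0.15,-0.15,-0.15,-0.15,-0.15,-0.083,0,0]}'; python3 - <<'E'
from h import *
s=env.state(); print(s["eef_pos"],s["tcp_rot"],s["t"],s["joints"])
for n in("scene","top"):
    p,d=viewer.read_camera(n); np.save(n+"3p.npy",p); np.save(n+"3.npy",d)
    if n=="scene": cv2.imwrite("pics/s6.png",cv2.resize(p[130:240,260:410],None,fx=5.3,fy=5.3,interpolation=cv2.INTER_CUBIC))
def heights(n,f):
    W=cloud(n,np.load(f)); W0=cloud(n,np.load(n+"0.npy"))
    z=W[...,2]
    r=(np.hypot(W[...,0]-612.4,W[...,1]+47)<34)&(z>115)&(z<163)
    b=(abs(W[...,0]-600)<45)&(abs(W[...,1]-83)<110)&(abs(z-18)<6)
    j=(np.hypot(W[...,0]-608,W[...,1]-213)<40)&(abs(W[...,2]-130)<28)
    print(n,f,"ring",r.sum(),np.median(z[r]),"base",np.median(z[b]),"jar",j.sum(),np.median(z[j]))
for f in "0123":
  heights("scene",f"scene{f}.npy")
E
```

```text
t: 14.9
eef_pos: [609.7, 78.6, 273.6]
tcp_rot: [-3.14, 0.0, 1.585]
ft_force: [0.4, -0.5, -0.5]
opening: 0.401
[609.71448731  78.6315924  273.57591862] [-3.14032647e+00  1.08762111e-04  1.58503039e+00] 14.9 [ 2.08865947e-02  4.95124050e-01  1.60635781e+00 -1.16251009e-04
  1.04137768e+00  6.71137011e-03]
scene scene0.npy ring 351 159.22224569848356 base 18.66284126407163 jar 345 121.98222176704121
scene scene1.npy ring 334 159.16914075684645 base 18.711653932627087 jar 345 121.79065422914607
scene scene2.npy ring 305 144.15723154181444 base 18.606050939396482 jar 297 136.13821761811778
scene scene3.npy ring 298 144.63958601689262 base 18.766053017204058 jar 295 135.9077374271418
```

View pics/s6.png

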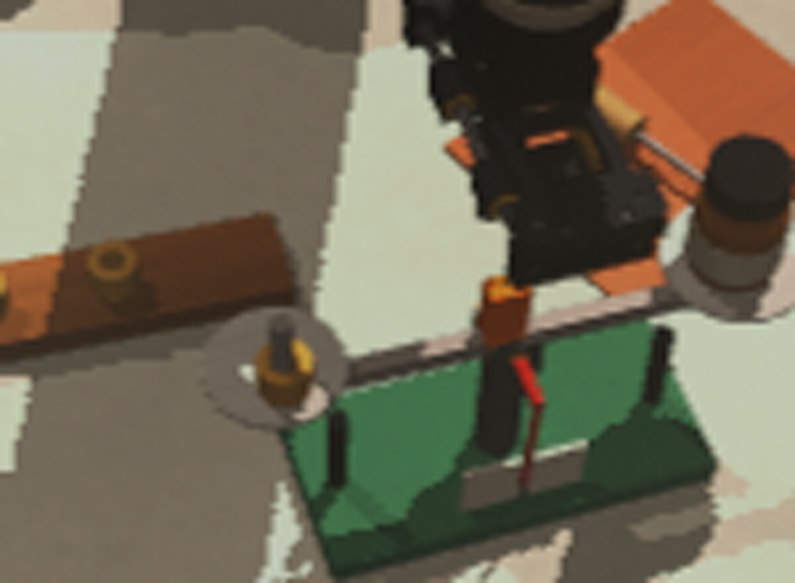

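```bash
python3 -m inch '{"hand":[0.4,0.4,0.4,0.4],"delta_pos":[[0.04,0.05,2],[0,0,2],[0,0,2.2],[0,0,0]],"turn":[0,0,0,0]}'; python3 - <<'E'
from h import *
p,d=viewer.read_camera("scene"); cv2.imwrite("pics/s7.png",cv2.resize(p[130:240,260:410],None,fx=5.3,fy=5.3,interpolation=cv2.INTER_CUBIC))
E
```

```text
t: 15.4
eef_pos: [609.5, 79.0, 210.1]
tcp_rot: [-3.138, 0.0, 1.586]
ft_force: [0.8, -0.3, -0.4]
opening: 0.401
```

View pics/s7.png

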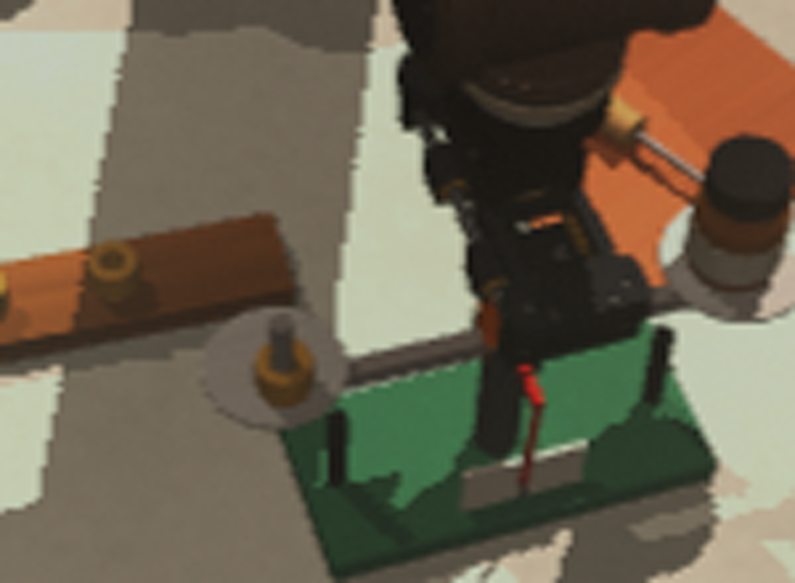

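```bash
python3 -m inch '{"hand":[0.22,0.2,0.15],"delta_pos":[[0,0.04,0],[0,0,0],[0,0,0]],"turn":[0,0,0]}'; python3 -m inch '{"hand":[0.1,0.1,0.1],"delta_pos":[[0,0,0],[0,0,0],[0,0,0]],"turn":[0,0,0]}'; python3 - <<'E'
from h import *
s=env.state(); print(s["eef_pos"],s["tcp_rot"],s["t"],s["ft_force"],s["moment"])
E
```

```text
t: 15.75
eef_pos: [610.9, 79.1, 213.1]
tcp_rot: [3.14, 0.0, 1.588]
ft_force: [0.2, -1.3, 0.6]
opening: 0.205
t: 16.05
eef_pos: [610.1, 79.1, 213.0]
tcp_rot: [-3.141, 0.0, 1.588]
ft_force: [-5.4, -0.0, 6.3]
opening: 0.17
[610.05384343  79.08473195 213.00854365] [-3.14074908e+00  1.34933322e-04  1.58775476e+00] 16.05 [-5.3996481  -0.04653889  6.30482608] [0.0211198  0.85783143 0.02789686]
```

```bash
python3 -m inch '{"hand":[0.1,0.1],"delta_pos":[[0,-0.05,-0.05],[0,0,0]],"turn":[0,0]}'; python3 -m inch '{"hand":[0.1,0.1,0.1,0.1,0.1],"delta_pos":[[-0.2,0,0],[-0.3,0,0],[-0.3,0,0],[-0.12,0,0],[0,0,0]],"turn":[0,0,0,0,0]}'; python3 - <<'E'
from h import *
s=env.state(); print(s["eef_pos"],s["tcp_rot"],s["t"],s["ft_force"],s["moment"])
p,d=viewer.read_camera("scene"); cv2.imwrite("pics/s8.png",cv2.resize(p[130:240,260:410],None,fx=5.3,fy=5.3,interpolation=cv2.INTER_CUBIC)); np.save("scene4.npy",d)
E
```

```text
t: 16.25
eef_pos: [610.0, 79.1, 213.0]
tcp_rot: [3.142, 0.0, 1.588]
ft_force: [-3.0, -0.3, 4.4]
opening: 0.166
t: 16.75
eef_pos: [610.2, 69.7, 213.2]
tcp_rot: [-3.142, -0.0, 1.588]
ft_force: [-5.6, 0.3, 7.6]
opening: 0.167
[610.16312002  69.69342369 213.24409907] [-3.14158810e+00 -7.50260937e-06  1.58762463e+00] 16.75 [-5.55315271  0.25758016  7.5885387 ] [ 0.01481503  0.84951831 -0.04966079]
```

View pics/s8.png

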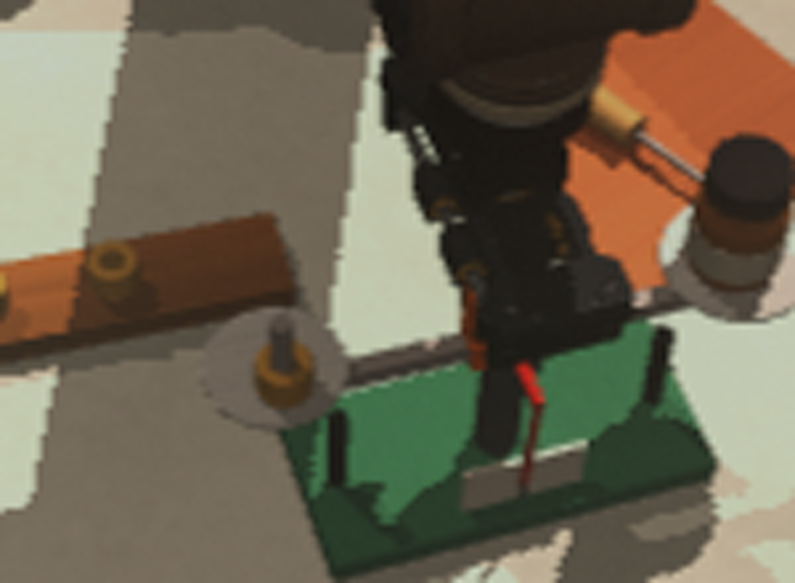

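```bash
python3 -m inch '{"hand":[0.3,0.4,0.4,0.4,0.4,0.4,0.4,0.4,0.4,0.4,0.4,0.4,0.4,0.4],"delta_pos":[[0,0,0],[0,0,0],[0,0,0],[0,0,-1],[0,0,-2],[0,0,-3],[0,0,0],[0,0,0],[0,0,0],[0,0,0],[0,0,0],[0,0,0],[0,0,0],[0,0,0]],"turn":[0,0,0,0,0,0,0,0,0,0,0,0,0,0]}'; cat >> h.py <<'E'
def heights(W):
    z=W[...,2]
    r=(np.hypot(W[...,0]-612.4,W[...,1]+47)<34)&(z>115)&(z<163)
    b=(abs(W[...,0]-600)<45)&(abs(W[...,1]-83)<110)&(abs(z-18)<6)
    j=(np.hypot(W[...,0]-608,W[...,1]-213)<40)&(abs(W[...,2]-130)<28)
    f=lambda q: (int(q.sum()),round(float(np.median(z[q])),2),round(float(np.mean(z[q])),2))
    return "ring",f(r),"base",f(b),"jar",f(j)
E
python3 - <<'E'
from h import *
for k in range(3):
    p,d=viewer.read_camera("scene"); W=cloud("scene",d); print(env.state()["t"],heights(W))
np.save("scene5p.npy",p); np.save("scene5.npy",d)
cv2.imwrite("pics/s9.png",cv2.resize(p[190:230,320:400],None,fx=10,fy=10,interpolation=cv2.INTER_CUBIC))
E
```

```text
t: 18.2
eef_pos: [610.3, 69.9, 272.5]
tcp_rot: [-3.141, 0.0, 1.588]
ft_force: [-0.2, -0.3, 0.2]
opening: 0.398
18.25 ('ring', (334, 140.4, 143.54), 'base', (1289, 18.54, 18.51), 'jar', (286, 140.41, 141.03))
18.3 ('ring', (338, 140.19, 143.37), 'base', (1300, 18.73, 18.65), 'jar', (287, 140.39, 140.74))
18.35 ('ring', (340, 140.29, 143.55), 'base', (1298, 18.7, 18.6), 'jar', (283, 140.18, 140.76))
```

View pics/s9.png

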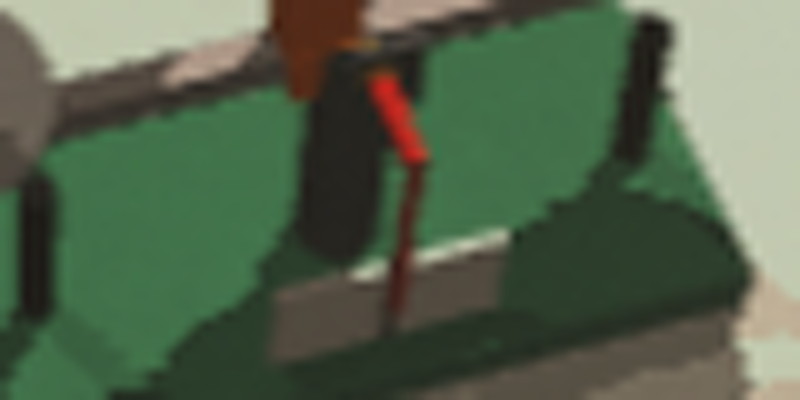

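```bash
cat >> h.py <<'E'
def clean(W):
    z=W[...,2]; x=W[...,0]; y=W[...,1]
    yaw=.017; c=np.array([610.1,83.5])
    a=(x-c[0])*np.cos(yaw)+(y-c[1])*np.sin(yaw); b=-(x-c[0])*np.sin(yaw)+(y-c[1])*np.cos(yaw)
    out=[]
    for nm,m in (("ring",(np.hypot(a,b+130)<35)&(np.hypot(a-14,b+130)>19)&~((a<5)&(abs(b+130)<22)&(a>-36)&(a<-40))),("jar",(np.hypot(a,b-130)<39)&(np.hypot(a,b-130)>29))):
        q=z[m&(z>112)&(z<165)]
        med=np.median(q)
        for _ in range(5): s=q[abs(q-med)<4]; med=s.mean()
        out.append((nm,len(s),round(float(med),2),round(float(s.std()/len(s)**.5),2)))
    # base left/right
    for nm,m in (("b-",(abs(a)<45)&(b<-60)&(b>-110)),("b+",(abs(a)<45)&(b>60)&(b<110))):
        q=z[m&(abs(z-18)<6)]; out.append((nm,len(q),round(float(q.mean()),2)))
    return out
E
python3 - <<'E'
from h import *
for f in ("scene0","scene2","scene3","scene5","top0"):
    print(f,clean(cloud(f[:-1],np.load(f+".npy"))))
E
```

```text
scene0 [('ring', 269, 159.24, 0.1), ('jar', 138, 120.15, 0.14), ('b-', 367, 18.9), ('b+', 367, 18.59)]
scene2 [('ring', 223, 143.94, 0.11), ('jar', 139, 135.49, 0.15), ('b-', 360, 18.8), ('b+', 362, 18.53)]
scene3 [('ring', 227, 143.96, 0.11), ('jar', 131, 135.42, 0.16), ('b-', 364, 18.5), ('b+', 372, 18.78)]
scene5 [('ring', 227, 139.46, 0.11), ('jar', 141, 139.91, 0.16), ('b-', 358, 18.59), ('b+', 362, 18.52)]
top0 [('ring', 466, 158.5, 0.07), ('jar', 249, 119.39, 0.1), ('b-', 432, 18.04), ('b+', 464, 17.94)]
```

```bash
python3 -m inch '{"hand":[0.4,0.4,0.4,0.4,0.4,0.4],"delta_pos":[[0,-4.6,-1],[0,-4.6,-1],[0,-4.6,-1],[0,-4.6,-1],[0,0,0],[0,0,0]],"turn":[0,0,0,0,0,0]}'
python3 - <<'E'
from h import *
for n in ("scene","top"):
    D=[];
    for k in range(6):
        p,d=viewer.read_camera(n); D.append(d); print(n,env.state()["t"],clean(cloud(n,d)))
    np.save(n+"6.npy",d); np.save(n+"6p.npy",p)
cv2.imwrite("pics/t6.png",cv2.resize(np.load("top6p.npy")[120:290,200:420],None,fx=3.5,fy=3.5,interpolation=cv2.INTER_CUBIC))
cv2.imwrite("pics/s10.png",cv2.resize(np.load("scene6p.npy")[140:240,240:420],None,fx=4.4,fy=4.4,interpolation=cv2.INTER_CUBIC))
E
```

```text
t: 18.95
eef_pos: [426.3, 66.8, 313.4]
tcp_rot: [3.139, 0.0, 1.588]
ft_force: [0.7, -0.4, 0.4]
opening: 0.402
scene 19.0 [('ring', 226, 139.52, 0.11), ('jar', 145, 140.2, 0.15), ('b-', 364, 18.79), ('b+', 364, 18.75)]
scene 19.05 [('ring', 231, 139.57, 0.11), ('jar', 143, 140.12, 0.14), ('b-', 356, 18.76), ('b+', 372, 18.81)]
scene 19.1 [('ring', 225, 139.48, 0.12), ('jar', 140, 139.99, 0.16), ('b-', 363, 18.57), ('b+', 367, 18.59)]
scene 19.15 [('ring', 226, 139.8, 0.11), ('jar', 140, 139.6, 0.15), ('b-', 358, 18.57), ('b+', 364, 18.71)]
scene 19.2 [('ring', 229, 139.8, 0.11), ('jar', 136, 139.67, 0.16), ('b-', 354, 18.58), ('b+', 358, 18.47)]
scene 19.25 [('ring', 228, 139.72, 0.11), ('jar', 137, 139.89, 0.15), ('b-', 357, 18.81), ('b+', 358, 18.68)]
top 19.3 [('ring', 446, 138.91, 0.07), ('jar', 261, 138.98, 0.09), ('b-', 428, 17.99), ('b+', 490, 17.95)]
top 19.35 [('ring', 450, 138.84, 0.07), ('jar', 260, 139.02, 0.09), ('b-', 429, 18.01), ('b+', 492, 17.83)]
top 19.4 [('ring', 453, 138.87, 0.07), ('jar', 266, 139.19, 0.08), ('b-', 431, 17.91), ('b+', 488, 17.95)]
top 19.45 [('ring', 450, 138.78, 0.07), ('jar', 261, 138.92, 0.09), ('b-', 430, 18.01), ('b+', 489, 17.84)]
top 19.5 [('ring', 448, 138.82, 0.07), ('jar', 263, 138.97, 0.09), ('b-', 428, 17.98), ('b+', 489, 17.94)]
top 19.55 [('ring', 456, 138.86, 0.07), ('jar', 266, 139.1, 0.09), ('b-', 429, 17.97), ('b+', 488, 18.1)]
```

View pics/t6.png

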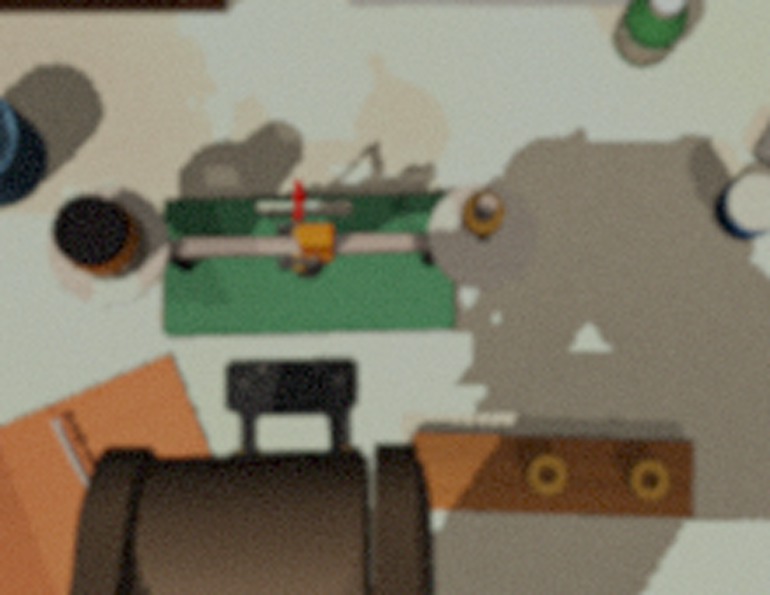

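View pics/s10.png

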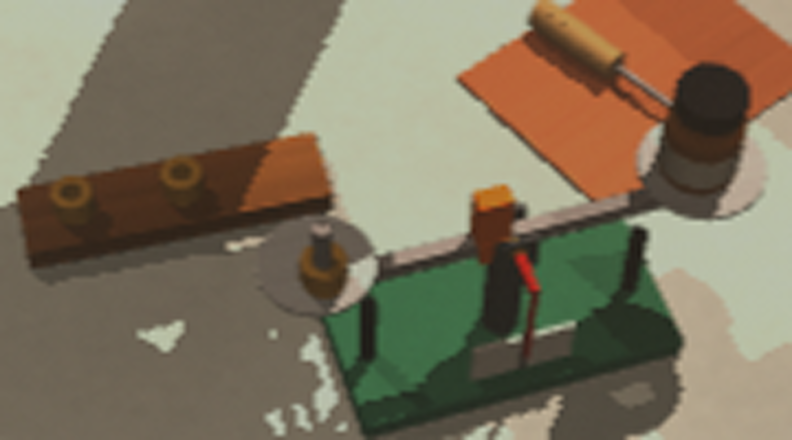

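```bash
python3 - <<'E'
from h import *
print(ticket.job_done(), env.state()["t"])
E
```

```text
the job is handed in; nothing more can be done
the job is handed in; nothing more can be done
```

I threaded one brass ring onto the spindle, which nearly balanced the jar. I then slid the orange poise about 9.4 mm towards the ring pan, released it and retracted the arm, and handed the job in about 19.6 s in.

**Level:** after release, repeated depth readings put the two pans within about 0.3 mm of the same height in both cameras. That is a beam tilt of about +0.001 to +0.002 rad. I could not read the pointer against its line well enough to confirm this on its own, because the pictures are coarse and the card is in shadow.

**Setting the ring down:** the wrist force moved only about 1 N, roughly the ring's weight, as the ring met the pan. The pan sank under it by up to about 1.5 mm before I let go.

**Everything else:** the two spare rings are still on the block and the jar is on its pan. The other things that show in the last pictures look undisturbed. The arm is clear of everything.

**Off plan:**
- My first travel move had the turn direction reversed, so the arm folded in close to its base. It touched nothing and I corrected it.
- While gripping the poise, the wrist read about 5.6 N sideways and 7.6 N vertically, and this went away on release.

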